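# Free the polishing turntable and bring it to its home switch

### The job

The polishing turntable is locked by its spring-loaded index plunger. Pull the plunger's black T-handle up and twist it counter-clockwise (seen from above) so that its cross pin drops into the rest notch and the plunger stays retracted when you let go. Then swing the table clockwise by its upright black knob, about a quarter turn, until the cam on its rim has pushed the roller lever of the home switch over and it clicks; leave the table standing there with the roller on top of the cam, the plunger still parked and the bowl still in the middle of its mat.

Things in the scene. Friction and masses are not known exactly. Their poses are not given: they have to be found in the camera images.
- turntable_base: Fixed base of the turntable: dark steel plate 240 x 405 x 10 mm, origin on the bench under the vertical axis of the round table, x away from the robot at yaw 0, y left, z up. Plunger bracket at the -y side, roller-lever switch at the +y side. The table is a 280 mm aluminium disc, top 78 mm above the bench, with eight 11 mm index holes 125 mm from the axis.
- plunger_grip (a point): Grip point of the plunger's black T-handle, on the plunger's upright axis, 125 mm from the table's axis, 148 mm above the bench when down. The bar is 64 mm long (along this point's x), 14 mm thick (along its y; close the fingers across this) and runs from 19 mm below to 7 mm above the point. The steel sleeve's rim, 34 mm across, is 25 mm below. The point rises and turns with the handle.
- plunger_lift (a joint): How far the plunger is pulled up (m): 0 fully down, its 8 mm pin 9 mm deep in a hole of the table; about 0.012 in its rest notch; 0.022 at the top stop. The spring pulls it down with 6 N at 0 and 11 N at 0.02. The cross pin clears the rim of the sleeve above 0.0155.
- plunger_turn (a joint): Twist of the T-handle (rad), positive counter-clockwise seen from above: 0 in the deep slot, where it can only turn once lifted above 0.0155 m; the rest notch, a 5 mm deep V, is at 1.31 and catches the cross pin when it is let down anywhere from 1.05 to the end stop at 1.6.
- turntable (a joint): Angle of the round table (rad), positive clockwise seen from above: 0 at the start, locked. With the plunger up it turns either way in a stiff bearing (0.22 N m) and stays where it is left. At 1.571 the cam's flat top is centred on the switch's roller; the top holds it over for 0.12 rad either side.
- knob_grip (a point): Grip point of the table's upright black turning knob: round, 22 mm in diameter, from 83 to 131 mm above the bench; this point is on its axis 115 mm above the bench and 95 mm from the table's axis. It moves with the table.
- cam (a point): Outer middle of the steel cam on the table's rim, 158 mm from the table's axis, 72 mm above the bench: a 12 mm thick bump that stands 18 mm proud of the rim with a flat top of 38 mm and a ramp at either side.
- roller (a point): Centre of the white 20 mm roller at the end of the switch's 42 mm lever, 72 mm above the bench, beside the rim of the table. It moves with the lever.
- switch_lever (a joint): Deflection of the roller lever of the home switch (rad), sprung back to 0. It clicks at 0.25 and stands at about 0.38 with the roller on the flat top of the cam.
- bowl: Red lacquer bowl, 109 mm in diameter and 50 mm high, lying loose upside down on the rubber mat in the middle of the table. Origin at the middle of its mouth, 81 mm above the bench.
- mat_centre (a point): Centre of the rubber mat on the table, on the table's axis, 81 mm above the bench.
Things that resemble listed ones, but are neither listed nor needed, are in the scene too. What is shaped like the bowl but orange is not meant.

How it is judged (in metres and radians):
On the way, in this order (a step that is already met when the one before it is completed fails the run):
1. the plunger stays retracted by itself in its rest notch, handle let go (value of joint plunger_lift between 0.0095 and 0.0142 m and value of joint plunger_turn above 1.1 rad and contact force between the fingers and turntable_base below 0.3 N), for 0.2 s.
2. the cam has pushed the roller lever over until the switch clicked (value of joint switch_lever above 0.25 rad), for 0.2 s.
At the end, for the whole second after the job is handed in: The plunger rests by itself in its notch (lifted 9.5 to 14.2 mm, twisted over 1.1 rad); the table stands still a quarter turn clockwise from its start (1.43 to 1.76 rad), the roller up on the cam's flat top (lever over 0.33 rad); the bowl lies flat within 15 mm of its mat's middle (value of joint plunger_lift between 0.0095 and 0.0142 m and value of joint plunger_turn above 1.1 rad and value of joint switch_lever above 0.33 rad and value of joint turntable between 1.43 and 1.76 rad and velocity of joint turntable between -0.02 and 0.02 rad/s and horizontal distance between bowl and mat_centre below 0.015 m and angle between bowl's own z axis and vertical below 0.15 rad and linear speed of bowl below 0.02 m/s); the robot touches nothing.
It fails at once if the bowl is pushed off the middle of its mat or tipped (horizontal distance between bowl and mat_centre above 0.03 m or angle between bowl's own z axis and vertical above 0.5 rad).
It also fails if it takes over 58 s, if anything falls off the work surface, if the arm or the gripper's body presses on something with over 40 N, if the wrist force passes 120 N, or if a joint passes its speed limit or range.

### The arm

A 6-joint arm with a two-finger parallel gripper is mounted at the origin on a cart in front of the work surface, level with it; the furniture and walls round the work are solid. World frame = base frame: x ahead of the robot, y to its left, z up, the work surface at z = 0. Lengths are in mm, angles in rad, forces in N, time in s.
With the tool pointing down it reaches from about 375 to 825 mm from the base axis. Payload 5.5 kg.
Tool frame: the origin (TCP) lies at the very end of the fingers, on their centre line; the grasp point (between the pads) lies ctrl.grip_point_offset behind it (ctrl.grip_point_offset is the distance from the TCP to the grasp point, in mm); z points along the fingers, y is the line along which they close (so a half turn about z gives the same grasp; the last joint's range is limited). The gripper opens to 85 mm and grips with 20 to 120 N. Pads are 22 mm wide; open, the fingers measure 114 mm over their backs; the gripper's body (76 mm by 85 mm) begins 54 mm behind the grasp point. The pads swing forward as they close: fully open they stand 13 mm farther back than shut.
Start: joints at [-1.265, 0.314, -0.047, 1.21, 0, 1.571], TCP at [180.63, -572.16, 231.299] pointing down, gripper open.
Joint ranges: [-2.67, 2.67], [-0.69, 1.73], [-1.03, 1.25], [-2.08, 2.16], [-1.42, 1.45], [-3.14, 3.14]. Speed limits (rad/s): [2.39, 2.39, 3.01, 3.14, 3.14, 3.14].

### API

Orientations are given as a unit quaternion [w, x, y, z].
In Python, from workcell import ctrl gives the robot as it stands.
- The arm moves only by the tool move_arm, never from a script. Its argument "series" is one flat list of numbers, 5 for each row, row after row: the opening, from 0 (shut) to 1 (fully open), then the shift along the tool's x, y, z in units of 0.2 m (1.0 is 0.2 m), then the turn about the tool's z in units of 120 degrees (1.0 is 120 degrees). In form: [hand, dx, dy, dz, turn, hand, dx, dy, dz, turn, ...]. A call has 1 to 20 rows; each row is the pose to reach, as a shift and turn from the pose commanded when the call began, along the tool's axes at that moment; what a row does not reach only later rows make up. A row lasts 1/12 s, in which the tool goes at most 41.7 mm and 7.16 degrees, less where a joint would pass 70% of its speed; a pose out of reach is approached as far as the arm can. A call with a number of a shift or a turn outside -1 to 1 is refused whole. A call with a gripper value outside its range is refused whole. The fingers move at their own pace and stop on an object; "force" is the grip in N (left out, the last holds). Time passes only in rows, so rows that repeat a pose let the fingers close. It gives the time, the measured TCP pose, the force, the opening and the grip force at its end, in the units of the state.
- ctrl.get_state(): the state, without advancing time (a new reading comes with each control period).
- ctrl.snapshot(name): name is "scene" or "side" or "wrist"; returns the picture (400x640x3 uint8, red, green, blue); there is no depth.
- ctrl.calibration(name): a dict with "mtx" (3x3 intrinsics, pixels), "k1" (the pictures are not rectified: a ray, as slopes to the right and down, at radius r is drawn at 1 + k1 r^2 times it, then the intrinsics apply), "R" (3x3) and "t" (3): a world point X has camera coordinates R X + t; the wrist camera has in their place "mount" (4x4, takes a point from camera to tool coordinates, whose origin is the TCP and whose axes are the flange's). Camera axes: x right, y down, z forward; pixel columns grow to the right and rows downward; lengths in mm; the calibration is good to about 2 mm. A picture is of the moment at which its call begins: read the wrist's pose just before it. calibration takes no time and is no camera call.
- ctrl.job_done(): hands the job in; it is judged then, once.
The state is a dict: "time": time; "q": joint angles; "qd": joint speeds; "tau": joint torques, N m; "tcp_pos": TCP position; "orientation": TCP orientation; "contact_force": force on the tool from outside, world axes, zero at the start; "wrist_torque": the same for the moment, N m; "opening": finger opening in mm; "gripper_force": force on a finger pad.
Only numpy, scipy, OpenCV 4.12 (cv2) and the standard library are available. Lean on these libraries where they do the work, as an engineer would, in place of code of your own. Each camera call takes 0.05 s, during which the arm holds its last target. There are 200 camera calls.

## Working session

There is one attempt and no reset: what is moved stays moved. The work goes in short steps, Python scripts to look and compute and a tool call to move; the robot and the scene stay as the last step left them, time stands still between calls to the robot, and variables do not carry over. Pictures are saved under pics/ and viewed, at most 10 in all, crops included, and the job is handed in when it is done.

Besides the shell and the picture viewer there is one more tool, called after "Emit:" as name(argument=value, ...) on one line, values as JSON. move_arm: Moves the arm, as the interface text tells. Its arguments: {"type":"object","properties":{"series":{"type":"array","items":{"type":"number"}},"force":{"type":"number"}},"required":["series"]}

```bash
ls; mkdir -p pics
cat > h.py <<'E'
import numpy as np, cv2
from workcell import ctrl
from scipy.spatial.transform import Rotation as Ro
def snap(n,f):
    s=ctrl.get_state(); im=ctrl.snapshot(n); cv2.imwrite('pics/'+f+'.png',im[:,:,::-1]); return s,im
def ray(n,uv,s=None):
    c=ctrl.calibration(n); K=np.array(c['mtx'])
    p=np.linalg.solve(K,[uv[0],uv[1],1.]); d=p[:2].copy()
    r=p[:2]; x=r.copy()
    for _ in range(30): x=r/(1+c['k1']*(x@x))
    v=np.array([x[0],x[1],1.])
    if n!='wrist':
        R=np.array(c['R']); t=np.array(c['t']); return -R.T@t, R.T@v
    M=np.array(c['mount']); q=s['orientation']; W=Ro.from_quat([q[1],q[2],q[3],q[0]]).as_matrix()
    return W@M[:3,3]+s['tcp_pos'], W@M[:3,:3]@v
def plane(n,uv,z,s=None):
    o,d=ray(n,uv,s); return o+d*(z-o[2])/d[2]
def proj(n,X,s=None):
    c=ctrl.calibration(n)
    if n!='wrist': p=np.array(c['R'])@X+np.array(c['t'])
    else:
        M=np.array(c['mount']); q=s['orientation']; W=Ro.from_quat([q[1],q[2],q[3],q[0]]).as_matrix()
        p=M[:3,:3].T@(W.T@(np.array(X)-s['tcp_pos'])-M[:3,3])
    x=p[:2]/p[2]; x=x*(1+c['k1']*(x@x)); return (np.array(c['mtx'])@[x[0],x[1],1])[:2]
def cross(a,b):
    (o1,d1),(o2,d2)=a,b
    k=np.linalg.lstsq(np.c_[d1,-d2],o2-o1,rcond=None)[0]
    p,q=o1+k[0]*d1,o2+k[1]*d2; return (p+q)/2,np.linalg.norm(p-q)
E
python3 - <<'E'
from h import *
for n in ['scene','side','wrist']: s,i=snap(n,n+'0')
print(s['orientation'],s['tcp_pos'],s['opening'],s['contact_force'],ctrl.grip_point_offset)
a=[cv2.imread(f'pics/{n}0.png') for n in ['scene','side']]
for n in ['scene','side']:
    c=ctrl.calibration(n);print(n,-np.array(c['R']).T@c['t'])
print(ctrl.calibration('wrist'))
E
```

```text
pics
[-7.66080316e-04  9.88330902e-01  1.52320150e-01 -1.17067976e-04] [ 180.48240285 -571.65617573  230.52717249] 85.37164554917643 [ 0.21897721 -0.30238753 -1.1016863 ] 18.700000000000003
scene [138.18551881 547.14830883 732.01210641]
side [ 367.84662558 -668.93432244  709.79865017]
{'mtx': array([[299.96063074,   0.        , 318.6882155 ],
       [  0.        , 299.96063074, 200.66745199],
       [  0.        ,   0.        ,   1.        ]]), 'k1': -0.035413488800646556, 'mount': array([[-2.81075238e-04, -9.55033892e-01, -2.96496518e-01,
         7.64580889e+01],
       [ 9.99999538e-01,  4.18463418e-06, -9.61466856e-04,
         3.57716681e-01],
       [ 9.19474163e-04, -2.96496652e-01,  9.55033450e-01,
        -1.44581207e+02],
       [ 0.00000000e+00,  0.00000000e+00,  0.00000000e+00,
         1.00000000e+00]])}
```

View pics/scene0.png

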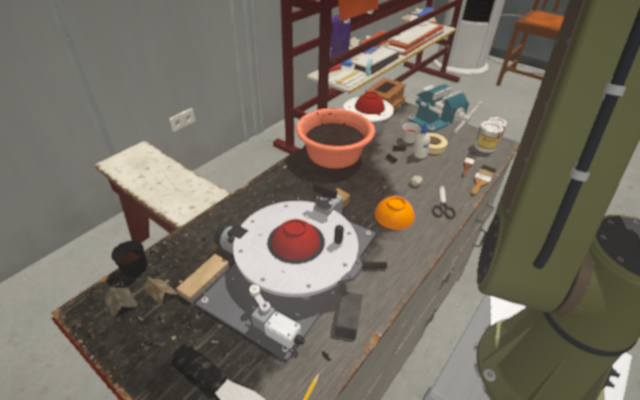

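View pics/side0.png

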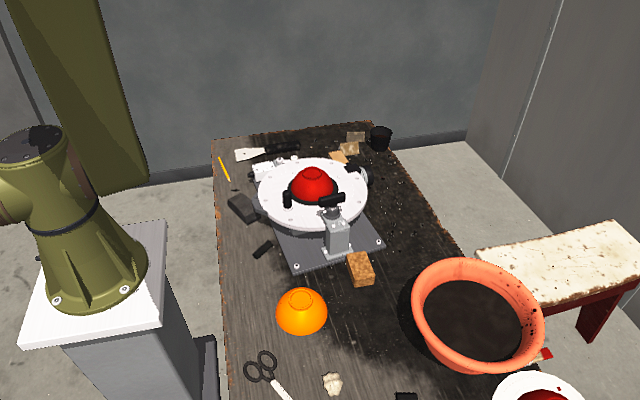

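Scene: the turntable's red bowl is at (297,240), the knob at about (339,234), the T-handle at about (325,190) and the switch at about (270,315). A second red bowl, on a white plate at (370,104), and an orange one at (395,212) are decoys. Side: bowl (313,185), T-handle (332,199), knob (287,199). Next I enlarge both views.

Run:
```python
import cv2,numpy as np
a=cv2.imread('pics/scene0.png')[170:360,190:400]; b=cv2.imread('pics/side0.png')[140:290,220:400]
a=cv2.resize(a,None,fx=2.85,fy=2.85,interpolation=2)[:541]; 
cv2.imwrite('pics/ca.png',cv2.resize(cv2.imread('pics/scene0.png')[170:360,190:400],None,fx=3,fy=3,interpolation=2))
cv2.imwrite('pics/cb.png',cv2.resize(b,None,fx=4,fy=4,interpolation=2))
```

```text
(no output)
```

View pics/ca.png

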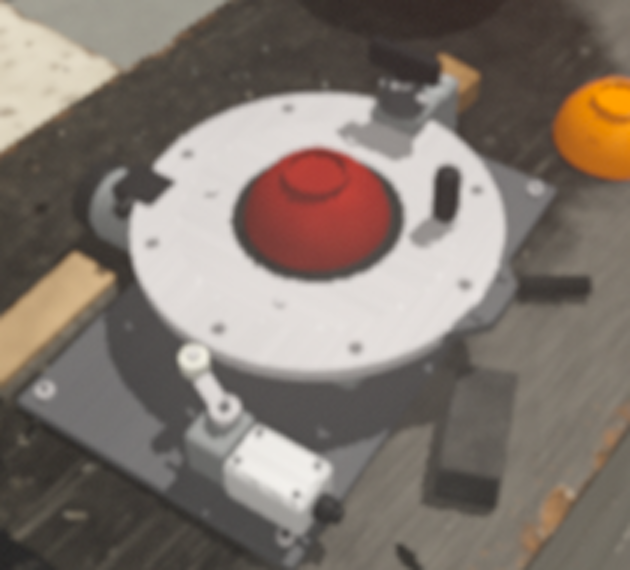

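View pics/cb.png

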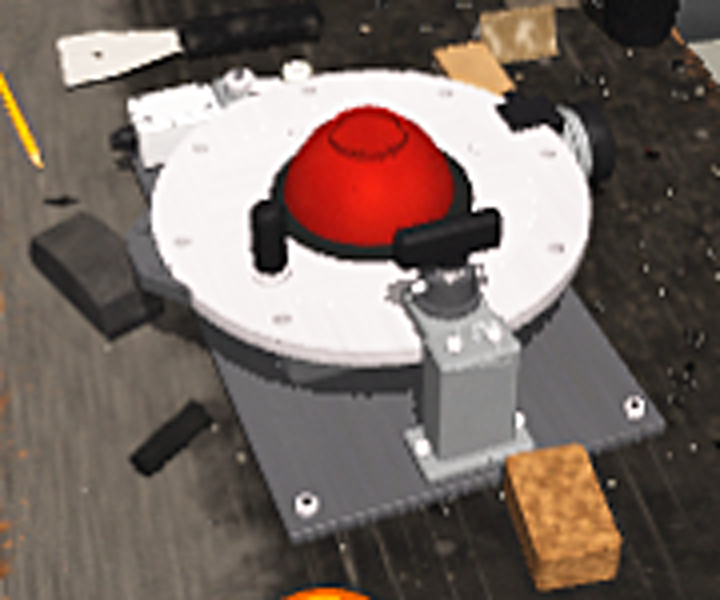

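The crops confirm which parts are meant. The T-handle on the bracket is at scene crop (405,64) / side crop (448,237). The upright knob is at (448,172) / (268,207). The cam is at scene crop (490,310) and the roller at (193,358). The other black bars (scene crop (555,288) and the dial stand at (140,185)) are loose or decoys. I now triangulate these points.

Run:
```python
from h import *
S=lambda p:np.array(p)/3+[190,170]
D=lambda p:np.array(p)/4+[220,140]
hs=[(288,108),(187,153),(152,243),(218,328),(355,348),(464,285),(477,189)]
hd=[(309,91),(446,93),(548,153),(557,247),(282,318),(182,241),(200,147)]
def circ(P):
    A=np.c_[2*P[:,:2],np.ones(len(P))];b=(P[:,:2]**2).sum(1);c=np.linalg.lstsq(A,b,rcond=None)[0]
    return c[:2],np.sqrt(c[2]+c[:2]@c[:2])
for n,f,h in [('scene',S,hs),('side',D,hd)]:
    P=np.array([plane(n,f(p),78) for p in h]);c,r=circ(P);print(n,'centre',c,r,np.degrees(np.arctan2(*(P[:,:2]-c).T[::-1])).round(1))
print('knobtop',cross(ray('scene',S((448,172))),ray('side',D((268,207)))),plane('scene',S((448,172)),131),plane('side',D((268,207)),131))
print('T',cross(ray('scene',S((405,64))),ray('side',D((448,237)))))
print('Tends side',plane('side',D((400,250)),145),plane('side',D((498,228)),145), 'scene',plane('scene',S((372,54)),148),plane('scene',S((440,75)),148))
for p in [(44,389),(535,188),(285,537)]: print('screw',plane('scene',S(p),10))
for p in [(306,503),(634,405)]: print('screw',plane('side',D(p),10))
print('roller',plane('scene',S((193,357)),78),'cam',plane('scene',S((490,318)),72))
print('bowl top',cross(ray('scene',S((315,172))),ray('side',D((370,135)))))
```

```text
scene centre [536.53644311  92.15810662] 124.58138727678217 [ -37.8    6.9   52.1   96.7  141.8 -173.2 -127.6]
side centre [541.31152502  87.82577979] 124.82747480643006 [  97.2   52.     7.3  -37.3 -128.2 -173.2  141.8]
knobtop (array([464.78332896,  33.20108125, 126.42261834]), np.float64(4.2017922418649265)) [459.99972186  37.36986773 131.        ] [466.06720684  28.92320011 131.        ]
T (array([555.19777696, -32.51482069, 138.7356813 ]), np.float64(5.383532531433211))
Tends side [527.3585387  -41.94623041 145.        ] [585.06334979 -36.99791001 145.        ] scene [572.70951236 -15.8666206  148.        ] [516.92746562 -29.3907135  148.        ]
screw [620.69898611 300.50796391  10.        ]
screw [455.89767097 -97.0272358   10.        ]
screw [409.89608559 276.21732795  10.        ]
screw [459.15646304 -93.44050627  10.        ]
screw [669.37240574 -66.58838498  10.        ]
roller [518.06348505 243.75031714  78.        ] cam [384.17792693  85.91566639  72.        ]
bowl top (array([540.72062678,  91.94696216, 122.88421447]), np.float64(2.6315770063484445))
```

Emit:
move_arm(series=[1, 0.865, -0.667, 0, 0, 1, 0.865, -0.667, 0, 0, 1, 0.865, -0.667, 0, 0, 1, 0.865, -0.667, 0, 0, 1, 0.865, -0.667, 0, 0, 1, 0.865, -0.667, 0, 0, 1, 0.865, -0.667, 0, 0])

```text
time: 0.73
tcp_pos: [306.7, -390.5, 231.4]
orientation: [-0.0, 0.988, 0.154, 0.0]
contact_force: [-0.1, -0.2, 0.4]
opening: 85.2
gripper_force: 0.0
```

Emit:
move_arm(series=[1, 0.865, -0.667, 0, 0, 1, 0.865, -0.667, 0, 0, 1, 0.865, -0.667, 0, 0, 1, 0.865, -0.667, 0, 0, 1, 0.865, -0.667, 0, 0, 1, 0.865, -0.667, 0, 0, 1, 0.865, -0.667, 0, 0])

```text
time: 1.32
tcp_pos: [431.6, -212.6, 231.2]
orientation: [0.0, 0.988, 0.154, 0.0]
contact_force: [0.8, -0.3, -0.3]
opening: 85.1
gripper_force: 0.0
```

Emit:
move_arm(series=[1, 0.865, -0.667, -0.1, 0.087, 1, 0.865, -0.667, -0.1, 0.087, 1, 0.865, -0.667, -0.1, 0.087, 1, 0.865, -0.667, -0.1, 0.087, 1, 0.865, -0.667, -0.1, 0.087, 1, 0.865, -0.667, -0.1, 0.087, 1, 0.865, -0.667, -0.1, 0.087, 1, 0.865, -0.667, -0.1, 0.087, 1, 0.865, -0.667, -0.1, 0.087])

```text
time: 2.07
tcp_pos: [554.4, -36.4, 250.9]
orientation: [0.0, 0.998, 0.061, -0.001]
contact_force: [0.5, -0.3, 0.3]
opening: 85.4
gripper_force: 0.0
```

```bash
cat >> h.py <<'E'
def tool(target,heading,s):
    q=s['orientation']; W=Ro.from_quat([q[1],q[2],q[3],q[0]])
    h=np.degrees(np.arctan2(W.as_matrix()[1,0],W.as_matrix()[0,0]))
    d=W.inv().apply(np.array(target)-s['tcp_pos'])/200
    print('heading',h.round(2),'rows d',d.round(4),'turn',round(((h-heading+180)%360-180)/120,4))
E
python3 - <<'E'
from h import *
s,i=snap('wrist','w1'); print(s['tcp_pos'],s['q'],s['time'],s['contact_force'])
tool([554.5,-33.5,130],7,s)
print(proj('wrist',[554.5,-33.5,155],s))
cv2.imwrite('pics/w1c.png',i[:,:,::-1])
E
```

```text
[554.37103305 -36.37627336 250.85161483] [-6.49296197e-02  2.23622051e-01 -1.20792927e-01  1.22760265e+00
 -9.96699376e-04  2.95509487e+00] 2.0667 [ 0.49507447 -0.28645071  0.27230966]
heading 6.97 rows d [ 0.0032 -0.0147  0.6042] turn -0.0003
[315.24373779 202.04466241]
```

View pics/w1.png

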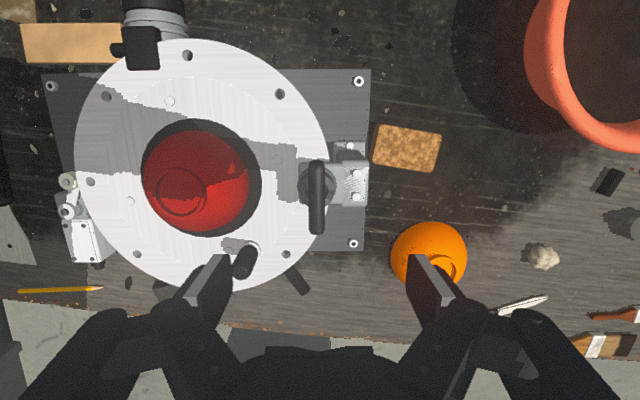

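The wrist view shows the T-bar upright in the picture, from (318,160) to (316,234) with its centre near (317,197). It is aligned with the fingers, over the bracket. I refine the position and measure the knob and holes.

Run:
```python
from h import *
s=ctrl.get_state(); i=cv2.imread('pics/w1.png')
m=(i.max(2)<75)[150:245,300:330].astype(np.uint8)
n,l,st,c=cv2.connectedComponentsWithStats(m); k=1+np.argmax(st[1:,4]); print(st[k],c[k]+[300,150])
ys,xs=np.nonzero(l==k); print([(y+150,xs[ys==y].min()+300,xs[ys==y].max()+300) for y in range(0,95,8) if (ys==y).any()])
for p in [(318,160),(316,234),(317,197)]: print(plane('wrist',p,155,s))
hw=[(187,56),(280,94),(286,254),(138,254),(91,182),(107,97)]
P=np.array([plane('wrist',p,78,s)for p in hw])
A=np.c_[2*P[:,:2],np.ones(len(P))];b=(P[:,:2]**2).sum(1);c=np.linalg.lstsq(A,b,rcond=None)[0]
print(c[:2],np.sqrt(c[2]+c[:2]@c[:2]),np.degrees(np.arctan2(*(P[:,:2]-c[:2]).T[::-1])).round(1))
print('knob',plane('wrist',(251,246),131,s))
```

```text
[  6  10  22  74 660] [314.8969697  194.26666667]
[(166, np.int64(309), np.int64(323)), (174, np.int64(308), np.int64(325)), (182, np.int64(308), np.int64(323)), (190, np.int64(308), np.int64(327)), (198, np.int64(308), np.int64(324)), (206, np.int64(309), np.int64(323)), (214, np.int64(310), np.int64(323)), (222, np.int64(310), np.int64(323)), (230, np.int64(310), np.int64(323))]
[589.94730826 -31.55270167 155.        ]
[525.47407169 -37.58396383 155.        ]
[558.94186075 -34.45397153 155.        ]
[539.29333248  90.03831325] 125.50120730781542 [   7.5  -37.8 -127.9  142.3   97.4   52.2]
knob [494.72882969  22.61412706 131.        ]
```

Emit:
move_arm(series=[1, 0.007, -0.01, 0.2, 0, 1, 0.007, -0.01, 0.4, 0, 1, 0.007, -0.01, 0.5, 0, 1, 0.007, -0.01, 0.6, 0, 1, 0.007, -0.01, 0.6, 0, 1, 0.007, -0.01, 0.6, 0, 0, 0.007, -0.01, 0.6, 0, 0, 0.007, -0.01, 0.6, 0, 0, 0.007, -0.01, 0.6, 0, 0, 0.007, -0.01, 0.6, 0, 0, 0.007, -0.01, 0.6, 0, 0, 0.007, -0.01, 0.6, 0, 0, 0.007, -0.01, 0.6, 0, 0, 0.007, -0.01, 0.6, 0], force=80)

```text
time: 3.28
tcp_pos: [556.9, -33.4, 132.2]
orientation: [0.001, 0.998, 0.062, 0.001]
contact_force: [-1.2, -4.8, 5.6]
opening: 12.4
gripper_force: 79.7
```

Emit:
move_arm(series=[0, 0, 0, -0.03, 0, 0, 0, 0, -0.06, 0, 0, 0, 0, -0.09, 0, 0, 0, 0, -0.1, 0, 0, 0, 0, -0.1, 0, 0, 0, 0, -0.1, 0])

```text
time: 3.78
tcp_pos: [556.4, -33.4, 150.0]
orientation: [0.001, 0.998, 0.061, -0.0]
contact_force: [5.4, -5.0, -11.8]
opening: 12.3
gripper_force: 78.0
```

Emit:
move_arm(series=[0, 0, 0, 0, -0.05, 0, 0, 0, 0, -0.1, 0, 0, 0, 0, -0.15, 0, 0, 0, 0, -0.2, 0, 0, 0, 0, -0.25, 0, 0, 0, 0, -0.3, 0, 0, 0, 0, -0.35, 0, 0, 0, 0, -0.4, 0, 0, 0, 0, -0.45, 0, 0, 0, 0, -0.5, 0, 0, 0, 0, -0.55, 0, 0, 0, 0, -0.6, 0, 0, 0, 0, -0.65, 0, 0, 0, 0, -0.66, 0, 0, 0, 0, -0.66, 0, 0, 0, 0, -0.66])

```text
time: 5.12
tcp_pos: [555.0, -32.2, 150.0]
orientation: [-0.001, 0.731, 0.683, -0.001]
contact_force: [0.8, -2.0, -11.7]
opening: 12.4
gripper_force: 78.0
```

Run:
```python
from h import *
s=ctrl.get_state(); tool([555,-34,150],85,s); print(s['tcp_pos'],s['contact_force'],s['wrist_torque'],s['gripper_force'])
```

```text
heading 86.14 rows d [-0.009   0.0004  0.0001] turn 0.0095
[555.04657482 -32.20832628 150.01433336] [  0.77827733  -2.00200024 -11.7407661 ] [-0.55020241 -0.04622445  0.03181551] 78.01519274711609
```

Emit:
move_arm(series=[0, 0, 0, 0.01, 0, 0, 0, 0, 0.02, 0, 0, 0, 0, 0.03, 0, 0, 0, 0, 0.03, 0, 0, 0, 0, 0.03, 0])

```text
time: 5.53
tcp_pos: [555.3, -32.2, 144.9]
orientation: [-0.001, 0.73, 0.684, -0.001]
contact_force: [-2.6, -2.8, -9.2]
opening: 12.4
gripper_force: 78.3
```

Emit:
move_arm(series=[0, 0, 0, 0.035, 0, 0, 0, 0, 0.035, 0, 0.4, 0, 0, 0.035, 0, 0.6, 0, 0, 0.035, 0, 0.6, 0, 0, 0.035, 0, 0.6, 0, 0, 0.035, 0, 0.6, 0, 0, 0.035, 0, 0.6, 0, 0, 0.035, 0, 0.6, 0, 0, 0.035, 0, 0.6, 0, 0, 0.035, 0])

```text
time: 6.37
tcp_pos: [556.2, -32.1, 138.1]
orientation: [-0.0, 0.73, 0.684, -0.0]
contact_force: [-0.4, -0.1, -0.4]
opening: 51.6
gripper_force: 0.0
```

Emit:
move_arm(series=[0.6, 0, 0, -0.2, 0, 0.6, 0, 0, -0.4, 0, 0.6, 0, 0, -0.5, 0, 0.6, 0, 0, -0.5, 0, 0.6, 0, 0, -0.5, 0])

```text
time: 6.78
tcp_pos: [557.3, -32.2, 239.6]
orientation: [0.001, 0.73, 0.684, 0.001]
contact_force: [-0.5, 0.4, -0.4]
opening: 51.3
gripper_force: 0.0
```

Run:
```python
from h import *
s,i=snap('wrist','w2'); print(s['tcp_pos'],s['contact_force'],s['q'])
_,a=snap('side','side2')
a=cv2.resize(a[140:290,220:400],None,fx=4,fy=4,interpolation=2)[:400,:,::-1]
i2=cv2.resize(i,(640,400))[:,:,::-1]
cv2.imwrite('pics/w2.png',i2)
print('knob pred top',proj('wrist',[463,33,131],s),'bot',proj('wrist',[463,33,83],s))
```

```text
[557.28950749 -32.16835641 239.64419714] [-0.49326958  0.40078799 -0.4097177 ] [-5.76862747e-02  2.28868967e-01 -1.39653191e-01  1.19923082e+00
  4.61798238e-05  1.57803246e+00]
knob pred top [198.7441152  129.74504416] bot [217.24686733 126.29944563]
```

View pics/w2.png

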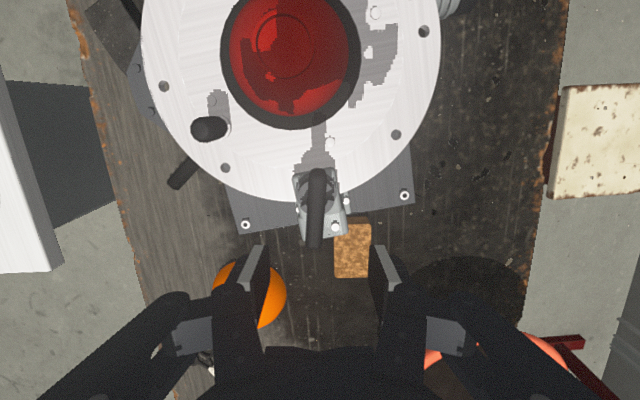

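The bar now stands upright in this picture, from (317,170) to (314,245), so it stayed twisted about 75–77° after release. The knob at (209,128) matches the predicted projection. Next I move above the knob.

Run:
```python
from h import *
s=ctrl.get_state()
a,b=[plane('wrist',p,167,s) for p in [(317,170),(314,245)]]; d=a-b
print('bar len',np.linalg.norm(d),'dir',np.degrees(np.arctan2(d[1],d[0])),(a+b)/2)
a,b=[plane('wrist',p,155,s) for p in [(317,170),(314,245)]];print('len if down',np.linalg.norm(a-b),(a+b)/2)
tool([463,33,200],216.8,s)
```

```text
bar len 59.89210786017714 dir 83.9080701953879 [553.97065022 -29.39460398 167.        ]
len if down 63.23764759536139 [553.55184254 -33.46176069 155.        ]
heading 86.28 rows d [ 0.2947 -0.4832  0.1869] turn -1.0877
```

Emit:
move_arm(series=[0.6, 0.1, -0.16, 0, -0.055, 0.6, 0.2, -0.32, 0, -0.11, 0.6, 0.295, -0.483, 0, -0.165, 0.6, 0.295, -0.483, 0, -0.22, 0.6, 0.295, -0.483, 0, -0.275, 0.6, 0.295, -0.483, 0, -0.33, 0.6, 0.295, -0.483, 0, -0.385, 0.6, 0.295, -0.483, 0, -0.44, 0.6, 0.295, -0.483, 0, -0.495, 0.6, 0.295, -0.483, 0, -0.55, 0.6, 0.295, -0.483, 0, -0.6, 0.6, 0.295, -0.483, 0, -0.6, 0.6, 0.295, -0.483, 0, -0.6])

```text
time: 7.97
tcp_pos: [462.8, 33.0, 237.0]
orientation: [-0.001, 0.19, 0.982, -0.0]
contact_force: [0.1, -0.4, 0.6]
opening: 51.7
gripper_force: 0.0
```

Emit:
move_arm(series=[0.6, 0, 0, 0, -0.055, 0.6, 0, 0, 0, -0.11, 0.6, 0, 0, 0, -0.165, 0.6, 0, 0, 0, -0.22, 0.6, 0, 0, 0, -0.275, 0.6, 0, 0, 0, -0.33, 0.6, 0, 0, 0, -0.385, 0.6, 0, 0, 0, -0.44, 0.6, 0, 0, 0, -0.488, 0.6, 0, 0, 0, -0.488, 0.6, 0, 0, 0, -0.488, 0.6, 0, 0, 0, -0.488])

```text
time: 8.97
tcp_pos: [463.4, 33.0, 238.0]
orientation: [-0.0, -0.314, 0.949, 0.0]
contact_force: [0.1, 0.1, -0.2]
opening: 51.1
gripper_force: 0.0
```

Run:
```python
from h import *
s,i=snap('wrist','w3'); print(s['q'],s['tcp_pos'])
tool([463,33,98],216.8,s)
print('pred top',proj('wrist',[463,33,131],s),'bot',proj('wrist',[463,33,83],s))
```

```text
[ 7.10635218e-02  5.66820382e-02 -3.44903350e-01  1.16985511e+00
  4.38016117e-05 -5.68233229e-01] [463.41718197  33.00213577 237.95622091]
heading -143.37 rows d [0.0013 0.001  0.6998] turn -0.0014
pred top [319.36021332 197.04440554] bot [319.20939509 183.70590539]
```

View pics/w3.png

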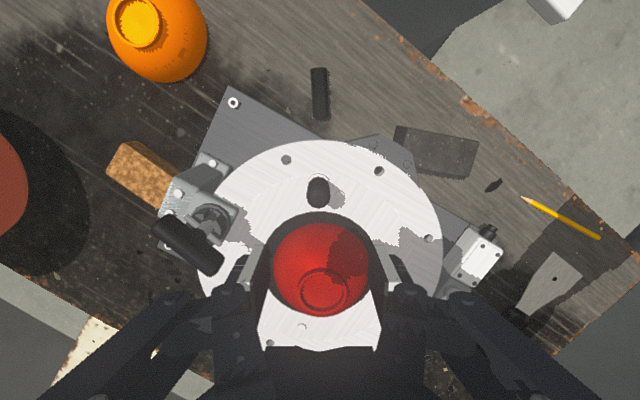

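The knob is at (318,192), centred between the fingers as predicted. I descend and grip it.

Emit:
move_arm(series=[0.6, 0, 0, 0.15, 0, 0.6, 0, 0, 0.3, 0, 0.6, 0, 0, 0.4, 0, 0.6, 0, 0, 0.5, 0, 0.6, 0, 0, 0.6, 0, 0.6, 0, 0, 0.69, 0, 0.6, 0, 0, 0.69, 0, 0, 0, 0, 0.69, 0, 0, 0, 0, 0.69, 0, 0, 0, 0, 0.69, 0, 0, 0, 0, 0.69, 0, 0, 0, 0, 0.69, 0], force=30)

```text
time: 10.02
tcp_pos: [464.6, 33.1, 101.6]
orientation: [0.001, -0.316, 0.949, -0.0]
contact_force: [-1.6, -0.6, 5.5]
opening: 21.3
gripper_force: 29.9
```

Run:
```python
from h import *
s=ctrl.get_state(); print(s['opening'],s['contact_force'],s['tcp_pos'])
q=s['orientation']; W=Ro.from_quat([q[1],q[2],q[3],q[0]]).as_matrix()
c=np.array([539.3,90.0]); r=np.array([463,33])-c
L=[]
for k in range(1,19):
    a=-np.radians(min(5*k,90)); p=c+[np.cos(a)*r[0]-np.sin(a)*r[1],np.sin(a)*r[0]+np.cos(a)*r[1]]
    d=W.T@np.r_[p-[463,33],0]/200; print(k,d[:2].round(3),round(5*k/120,3))
```

```text
21.34067638352574 [-1.59852168 -0.64559312  5.49479812] [464.63611135  33.07661541 101.57864458]
1 [-0.002  0.042] 0.042
2 [-0.007  0.083] 0.083
3 [-0.016  0.123] 0.125
4 [-0.029  0.163] 0.167
5 [-0.045  0.201] 0.208
6 [-0.064  0.238] 0.25
7 [-0.086  0.273] 0.292
8 [-0.112  0.306] 0.333
9 [-0.14   0.337] 0.375
10 [-0.171  0.365] 0.417
11 [-0.203  0.39 ] 0.458
12 [-0.239  0.412] 0.5
13 [-0.275  0.431] 0.542
14 [-0.314  0.447] 0.583
15 [-0.353  0.46 ] 0.625
16 [-0.394  0.469] 0.667
17 [-0.435  0.474] 0.708
18 [-0.477  0.476] 0.75
```

Emit:
move_arm(series=[0, -0.001, 0.021, 0, 0.021, 0, -0.002, 0.042, 0, 0.042, 0, -0.007, 0.083, 0, 0.083, 0, -0.016, 0.123, 0, 0.125, 0, -0.029, 0.163, 0, 0.167, 0, -0.045, 0.201, 0, 0.208, 0, -0.064, 0.238, 0, 0.25, 0, -0.086, 0.273, 0, 0.292, 0, -0.112, 0.306, 0, 0.333, 0, -0.14, 0.337, 0, 0.375, 0, -0.14, 0.337, 0, 0.375, 0, -0.14, 0.337, 0, 0.375])

```text
time: 11.02
tcp_pos: [446.6, 104.0, 101.6]
orientation: [0.001, 0.071, 0.997, 0.0]
contact_force: [-1.4, -0.9, 7.6]
opening: 21.1
gripper_force: 30.5
```

Run:
```python
from h import *
s=ctrl.get_state(); print(s['opening'],s['contact_force'],s['tcp_pos'],s['q'])
c=np.array([539.3,90.0]); r=s['tcp_pos'][:2]-c; print(np.linalg.norm(r),np.degrees(np.arctan2(r[1],r[0]))%360)
tool([0,0,0],126.8,s)
```

```text
21.050302243316953 [-1.41178363 -0.89606742  7.62125156] [446.61211097 104.01171423 101.56049979] [ 2.29254764e-01  1.47081367e-01 -5.74115582e-01  8.47480314e-01
 -6.13702848e-04  3.71383637e-01]
93.74098840755548 171.4036327299302
heading 171.86 rows d [ 2.138  -0.8312  0.5029] turn 0.3755
```

Emit:
move_arm(series=[0, -0.001, 0.021, 0, 0.021, 0, -0.002, 0.042, 0, 0.042, 0, -0.007, 0.083, 0, 0.083, 0, -0.016, 0.123, 0, 0.125, 0, -0.029, 0.163, 0, 0.167, 0, -0.045, 0.201, 0, 0.208, 0, -0.064, 0.238, 0, 0.25, 0, -0.086, 0.273, 0, 0.292, 0, -0.112, 0.306, 0, 0.333, 0, -0.14, 0.337, 0, 0.375, 0, -0.14, 0.337, 0, 0.375, 0, -0.14, 0.337, 0, 0.375, 0, -0.14, 0.337, 0, 0.375, 0, -0.14, 0.337, 0, 0.375])

```text
time: 12.18
tcp_pos: [484.6, 166.3, 101.6]
orientation: [0.002, 0.447, 0.894, 0.001]
contact_force: [2.0, -2.7, 5.4]
opening: 21.2
gripper_force: 31.0
```

Run:
```python
from h import *
s=ctrl.get_state(); print(s['opening'],s['contact_force'],s['tcp_pos'],s['q'])
c=np.array([539.3,90.0]); r=s['tcp_pos'][:2]-c; print(np.linalg.norm(r),np.degrees(np.arctan2(r[1],r[0]))%360)
tool([0,0,0],126.8,s)
```

```text
21.15757195288905 [ 2.04135935 -2.6778274   5.41267327] [484.55307982 166.31765165 101.60669664] [ 0.3314587   0.24031722 -0.45639703  0.87103577 -0.00126866  1.25897387]
93.92342211765371 125.65399004772641
heading 126.86 rows d [ 0.7889 -2.4386  0.5002] turn 0.0005
```

Emit:
move_arm(series=[0.3, 0, 0, 0, 0, 0.6, 0, 0, 0, 0, 0.6, 0, 0, 0, 0, 0.6, 0, 0, 0, 0, 0.6, 0, 0, 0, 0, 0.6, 0, 0, 0, 0, 0.6, 0, 0, -0.2, 0, 0.6, 0, 0, -0.4, 0, 0.6, 0, 0, -0.6, 0, 0.6, 0, 0, -0.7, 0, 0.6, 0, 0, -0.7, 0, 0.6, 0, 0, -0.7, 0])

```text
time: 13.18
tcp_pos: [483.8, 166.8, 241.5]
orientation: [0.001, 0.447, 0.894, 0.001]
contact_force: [0.1, -0.2, -1.4]
opening: 51.4
gripper_force: 0.0
```

Run:
```python
from h import *
s,w=snap('wrist','w4'); _,a=snap('side','side4');_,b=snap('scene','scene4')
z=lambda i,y,x:cv2.resize(i[y:y+150,x:x+200],(400,300),interpolation=2)
v=np.vstack([np.hstack([z(b,190,190),z(a,130,220)]),np.hstack([cv2.resize(w,(400,250)),np.zeros((250,400,3),np.uint8)])])
cv2.imwrite('pics/m4.png',v[:,:,::-1]); print(s['tcp_pos'],s['contact_force'])
hs=cv2.inRange(cv2.cvtColor(w,cv2.COLOR_RGB2HSV),(0,150,40),(6,255,255))
n,l,st,c=cv2.connectedComponentsWithStats(hs);print([(st[k],c[k]) for k in range(1,n) if st[k][4]>800])
print('bowl top centre pred px',proj('wrist',[539.3,90,131],s),'mat',proj('wrist',[539.3,90,81],s))
```

```text
[483.8121173  166.83101501 241.47603199] [ 0.1297009  -0.23587053 -1.37403397]
[(array([ 273,  241,   90,   73, 3976], dtype=int32), array([317.27162978, 278.43838028]))]
bowl top centre pred px [316.07398248 288.89380335] mat [316.2806433  263.66836247]
```

View pics/m4.png

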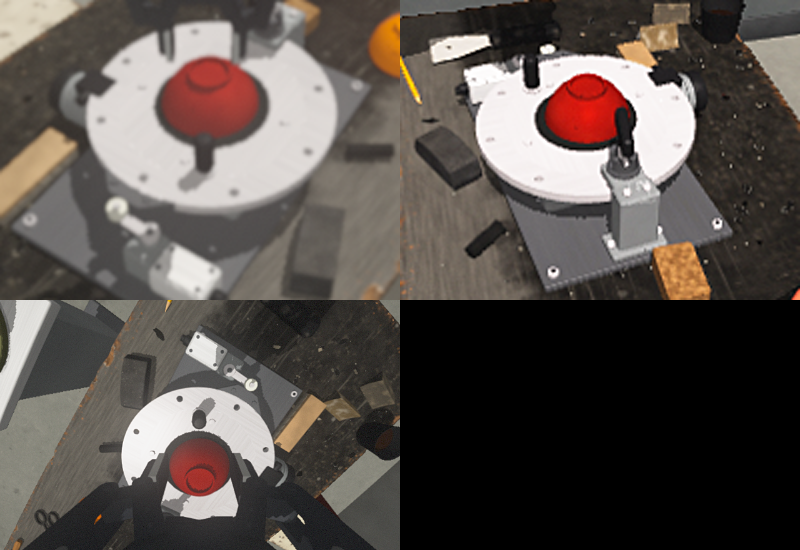

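The roller moved from scene (254,289) to about (248,294), i.e. outward. The bowl is centred on its mat, and the T-bar is still twisted. I check the roller and table angle in one enlarged wrist crop.

Run:
```python
from h import *
w=cv2.imread('pics/w4.png')[40:240,180:480]; cv2.imwrite('pics/w4c.png',cv2.resize(w,None,fx=2.6,fy=2.6,interpolation=2))
for p in [(248,294.5),(254.3,289)]:
    q=plane('scene',p,78); print(q,np.linalg.norm(q[:2]-[539.3,90]))
```

```text
[518.37602863 261.18584124  78.        ] 172.45986437416022
[518.11525058 243.79279506  78.        ] 155.2450238161661
```

View pics/w4c.png

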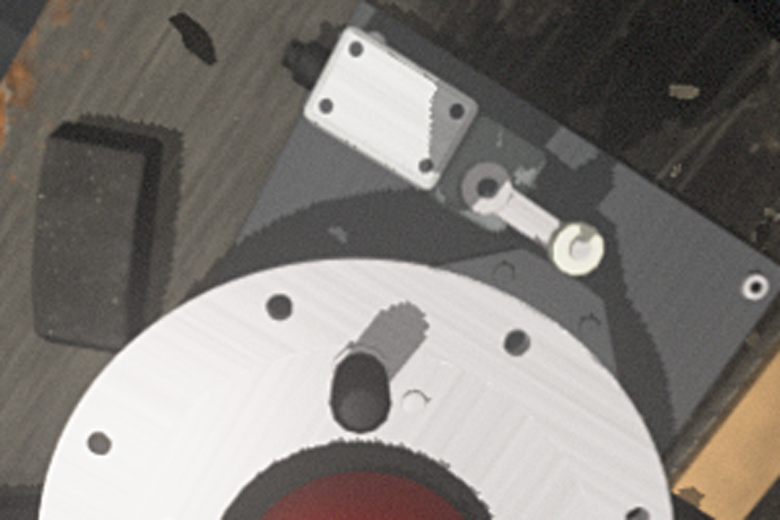

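The roller at crop (578,250) sits on the middle of the cam's flat top, which runs from about (525,250) to (605,293). It moved outward 17 mm, which fits a lever angle of about 0.38–0.4 rad. The arm is clear, so I hand in.

```bash
python3 -c "
from workcell import ctrl
print(ctrl.job_done())"
```

```text
the job is handed in; nothing more can be done
None
```

I handed the job in at about 13 s, but the judge returned no verdict. In the last pictures the plunger handle is still twisted in its rest notch, the table has turned about 91° with the roller on the cam's flat top, the bowl is centred on its mat and the arm is clear.

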